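Dock the handhelds' battery slabs and start the charger

TASK

Put every flat battery slab that lies on the counter into the charging dock: slide each one, brass end first and lying flat, fully home into a bay of its own (any bay). When all of them are home, swing the dock's sprung start lever to its stop and let it spring back, leaving the batteries home. Leave the toothpick glass, the mug and the bowl of sweets where they stand.

Things in the scene. Friction and masses are not known exactly. Their poses are not given: they have to be found in the camera images.
- dock: Fixed charging dock: white housing, 34 mm high, 5 bays in a row over a 6 mm steel floor plate with a front apron (x -60 to +72, y -128 to +128 mm). Origin at worktop level, at the middle bay, on the line of the bay mouths; +x points into the bays (push direction), +y left along the row. Bay centres at y = 100, 50, 0, -50, -100 mm.
- lever (a joint): Start lever: flat arm turning about a vertical axis. 0 = rest, 1.0 rad = its stop, positive anticlockwise from above. A spring returns it to 0; at the stop the post takes about 3 N. Post 50 mm from the axis; arm points from the axis along dock (x, y) = (-0.878, +0.479) at 0 and (-0.878, -0.479) at the stop, so the post moves 48 mm to the right (dock -y).
- lever_hinge (a point): Point on the lever's axis, at dock (45, -160.5, 42) mm, on top of the control box (x 0 to 72, y -128 to -192 mm in the dock frame, 40 mm high).
- lever_post (a point): Middle of the grippable part of the lever's upright black post: 12 mm thick and round, its top 15 mm above this point and its foot (the 7 mm thick arm) 20 mm below it; it lies 72 mm above the worktop and moves with the lever.
- bay0 (a point): Mouth of bay 0 (0 = leftmost) at floor height: dock (0, 100, 6) mm, same axes. Bay 43 mm wide, 13 mm high, 46 mm deep to a rigid stop; 7 mm walls between bays with rounded noses reaching 7.5 mm out before the mouth, roof edge rounded, 5.5 mm out. A battery fully home has its nose 46 mm beyond this point, its origin 4 mm and its tab centre 46 mm before it.
- bay1 (a point): Mouth of bay 1 (0 = leftmost) at floor height: dock (0, 50, 6) mm, same axes. Bay 43 mm wide, 13 mm high, 46 mm deep to a rigid stop; 7 mm walls between bays with rounded noses reaching 7.5 mm out before the mouth, roof edge rounded, 5.5 mm out. A battery fully home has its nose 46 mm beyond this point, its origin 4 mm and its tab centre 46 mm before it.
- bay2 (a point): Mouth of bay 2 (0 = leftmost) at floor height: dock (0, 0, 6) mm, same axes. Bay 43 mm wide, 13 mm high, 46 mm deep to a rigid stop; 7 mm walls between bays with rounded noses reaching 7.5 mm out before the mouth, roof edge rounded, 5.5 mm out. A battery fully home has its nose 46 mm beyond this point, its origin 4 mm and its tab centre 46 mm before it.
- bay3 (a point): Mouth of bay 3 (0 = leftmost) at floor height: dock (0, -50, 6) mm, same axes. Bay 43 mm wide, 13 mm high, 46 mm deep to a rigid stop; 7 mm walls between bays with rounded noses reaching 7.5 mm out before the mouth, roof edge rounded, 5.5 mm out. A battery fully home has its nose 46 mm beyond this point, its origin 4 mm and its tab centre 46 mm before it.
- bay4 (a point): Mouth of bay 4 (0 = leftmost) at floor height: dock (0, -100, 6) mm, same axes. Bay 43 mm wide, 13 mm high, 46 mm deep to a rigid stop; 7 mm walls between bays with rounded noses reaching 7.5 mm out before the mouth, roof edge rounded, 5.5 mm out. A battery fully home has its nose 46 mm beyond this point, its origin 4 mm and its tab centre 46 mm before it.
- battery0: Flat grey battery slab (absent in some runs), 100 x 40 x 10 mm, about 0.12 kg, lying flat. Origin at the centre of its underside, +x along its length to the nose with the brass contact (goes in first), z up. Upright black pull tab near the rear end, centred at x = -42 mm, y = 0: 10 mm thick (along x), 30 mm wide (along y), top 44 mm above the underside. All are alike; any bay will do.
- battery0_nose (a point): Middle of the lower edge of battery0's nose, at x = +50 mm in its frame.
- battery1: Flat grey battery slab (absent in some runs), 100 x 40 x 10 mm, about 0.12 kg, lying flat. Origin at the centre of its underside, +x along its length to the nose with the brass contact (goes in first), z up. Upright black pull tab near the rear end, centred at x = -42 mm, y = 0: 10 mm thick (along x), 30 mm wide (along y), top 44 mm above the underside. All are alike; any bay will do.
- battery1_nose (a point): Middle of the lower edge of battery1's nose, at x = +50 mm in its frame.
- battery2: Flat grey battery slab (absent in some runs), 100 x 40 x 10 mm, about 0.12 kg, lying flat. Origin at the centre of its underside, +x along its length to the nose with the brass contact (goes in first), z up. Upright black pull tab near the rear end, centred at x = -42 mm, y = 0: 10 mm thick (along x), 30 mm wide (along y), top 44 mm above the underside. All are alike; any bay will do.
- battery2_nose (a point): Middle of the lower edge of battery2's nose, at x = +50 mm in its frame.
- battery3: Flat grey battery slab (absent in some runs), 100 x 40 x 10 mm, about 0.12 kg, lying flat. Origin at the centre of its underside, +x along its length to the nose with the brass contact (goes in first), z up. Upright black pull tab near the rear end, centred at x = -42 mm, y = 0: 10 mm thick (along x), 30 mm wide (along y), top 44 mm above the underside. All are alike; any bay will do.
- battery3_nose (a point): Middle of the lower edge of battery3's nose, at x = +50 mm in its frame.
- battery4: Flat grey battery slab (absent in some runs), 100 x 40 x 10 mm, about 0.12 kg, lying flat. Origin at the centre of its underside, +x along its length to the nose with the brass contact (goes in first), z up. Upright black pull tab near the rear end, centred at x = -42 mm, y = 0: 10 mm thick (along x), 30 mm wide (along y), top 44 mm above the underside. All are alike; any bay will do.
- battery4_nose (a point): Middle of the lower edge of battery4's nose, at x = +50 mm in its frame.
- glass: Small faceted glass with toothpicks, 61 mm wide, 72 mm high, origin under its centre; a bystander.
- mug: Navy mug with handle, 81 x 111 x 81 mm, origin under its centre; a bystander.
- sweets: White bowl with sweets, 110 mm wide, 55 mm high, origin under its centre; a bystander.
Mind the look-alikes: they are no part of the job. What is shaped like the battery4 but red is not meant.

How it is judged (in metres and radians):
On the way, in this order (a step that is already met when the one before it is completed fails the run):
1. every battery present is fully home in a bay (x of battery0_nose in the frame of dock between 0.042 and 0.049 m and y of battery0_nose in the frame of dock between -0.125 and 0.125 m and z of each of battery0_nose, battery0, battery1_nose, battery1, battery2_nose, battery2, battery3_nose, battery3, battery4_nose, battery4 in the frame of dock below 0.01 m and z of each of battery0, battery1, battery2, battery3, battery4 in the frame of dock above 0.002 m and angle between the x axis of each of battery0, battery1, battery2, battery3, battery4 and the x axis of dock, either way round below 0.08 rad and x of battery1_nose in the frame of dock between 0.042 and 0.049 m and y of battery1_nose in the frame of dock between -0.125 and 0.125 m and x of battery2_nose in the frame of dock between 0.042 and 0.049 m and y of battery2_nose in the frame of dock between -0.125 and 0.125 m and x of battery3_nose in the frame of dock between 0.042 and 0.049 m and y of battery3_nose in the frame of dock between -0.125 and 0.125 m and x of battery4_nose in the frame of dock between 0.042 and 0.049 m and y of battery4_nose in the frame of dock between -0.125 and 0.125 m), for 0.3 s.
2. the start lever is swung to its stop (value of joint lever above 0.9 rad), for 0.1 s.
3. the lever is released and springs back (value of joint lever below 0.1 rad), for 0.2 s.
At the end, for the whole second after the job is handed in: Every battery present lies flat in a bay, nose within 4 mm of the stop, in line with the bay within 0.08 rad and at rest; the lever has been swung past 0.9 rad after they were all home and is back below 0.1 rad (all of step 1 and value of joint lever below 0.1 rad and linear speed of each of battery0, battery1, battery2, battery3, battery4 below 0.02 m/s); the robot touches nothing.
It fails at once if the toothpick glass is shifted by more than 30 mm or tipped (distance of glass from where it was at the start of the episode above 0.03 m or angle between glass's own z axis and vertical above 0.4 rad).
It fails at once if the mug is shifted by more than 30 mm or tipped (distance of mug from where it was at the start of the episode above 0.03 m or angle between mug's own z axis and vertical above 0.4 rad).
It fails at once if the bowl of sweets is shifted by more than 30 mm or tipped (distance of sweets from where it was at the start of the episode above 0.03 m or angle between sweets's own z axis and vertical above 0.4 rad).
Of battery0, battery1, battery2, battery3, battery4 only 4 to 5 are there at a start; the rules pass over those that are not, and their reading is None.
At some moment in a run one of battery0, battery1, battery2, battery3, battery4 may be knocked a few centimetres aside while the robot is not near it.
Once in a run the grip may slacken for a moment while it holds something.
It also fails if it takes over 210 s, if anything falls off the work surface, if the arm or the gripper's body presses on something with over 40 N, if the wrist force passes 120 N, or if a joint passes its speed limit or range.

ROBOT

A 6-joint arm with a two-finger parallel gripper is mounted at the origin on a cart in front of the work surface, level with it; the furniture and walls round the work are solid. World frame = base frame: x ahead of the robot, y to its left, z up, the work surface at z = 0. Lengths are in mm, angles in degrees, forces in N, time in s.
With the tool pointing down it reaches from about 375 to 900 mm from the base axis. Payload 3.1 kg.
Tool frame: the origin (TCP) lies at the very end of the fingers, on their centre line; the grasp point (between the pads) lies bot.grip_depth behind it (bot.grip_depth is the distance from the TCP to the grasp point, in mm); z points along the fingers, y is the line along which they close (so a half turn about z gives the same grasp; the last joint's range is limited). The gripper opens to 87 mm and grips with 3 to 60 N. Pads are 19 mm wide; open, the fingers measure 117 mm over their backs; the gripper's body (75 mm by 190 mm) begins 51 mm behind the grasp point.
Start: joints at [-80.185, 30.224, 82.088, -0, 67.689, -10.227], TCP at [214.215, -587.119, 222.548] pointing down, gripper open.
Joint ranges: [-176.69, 176.69], [-43.24, 126.21], [12.49, 139.97], [-82, 262], [0, 151.66], [-163.58, 163.58]. Speed limits (degrees/s): [159.86, 159.86, 180, 180, 180, 180].

INTERFACE

Orientations are given as a 3x3 rotation matrix whose columns are the frame's x, y, z axes.
In Python, from workcell import bot gives the robot as it stands. The module is installed in compiled form; this text tells all that it offers. Calls block until the motion is done:
- bot.reach(position, orientation): joint-space move of the TCP to a pose.
- bot.move_l(position, rot=None, feed=150): straight line of the TCP; rot=None keeps the orientation; feed is the mean speed in mm/s.
- bot.set_joints(angles): joint-space move.
- bot.grip(opening, effort=None): finger opening in mm; effort is the grip in N (None keeps the last); returns when the fingers have stopped.
- bot.dwell(seconds).
- bot.inverse_kinematics(position, orientation): joint angles nearest the present ones, or None.
- bot.grab_frame(name): name is "scene" or "top" or "wrist"; returns the picture (480x640x3 uint8, red, green, blue); there is no depth.
- bot.calibration(name): a dict with "fovy" (degrees; the focal length in pixels is half the picture's height over the tangent of half this angle, whatever the lens; pixels are square), "cx", "cy" (the principal point, pixels), "R" (3x3) and "t" (3): a world point X has camera coordinates R X + t. Camera axes: x right, y down, z forward; pixel columns grow to the right and rows downward; lengths in mm; the calibration is good to about 2 mm. A picture is of the moment at which its call begins: read the wrist's pose just before it. calibration takes no time and is no camera call; for the wrist camera it gives the pose at the moment of the call.
A pose or a line that the arm cannot do raises bot.MotionError and nothing moves.
- bot.finish_job(): hands the job in; it is judged then, once.
Readings, each from a call of its own:
- bot.current_clock(): time.
- bot.current_joint_positions(): joint angles.
- bot.current_joint_velocities(): joint speeds.
- bot.current_tau(): joint torques, N m.
- bot.current_tcp_pos(): TCP position.
- bot.current_orientation(): TCP orientation.
- bot.current_force(): force on the tool from outside, world axes, zero at the start.
- bot.current_moment(): the same for the moment, N m.
- bot.current_finger_gap(): finger opening in mm.
- bot.current_finger_force(): force on a finger pad.
Only numpy, scipy, OpenCV 4.12 (cv2) and the standard library are available. Lean on these libraries where they do the work, as an engineer would, in place of code of your own. Each camera call takes 0.05 s, during which the arm holds its last target. There are 200 camera calls.

## Working session

There is one attempt and no reset: what is moved stays moved. The work goes in short steps, each a Python script; the robot and the scene stay as the last script left them, time stands still between calls to the robot, and variables do not carry over. Pictures are saved under pics/ and viewed, at most 14 in all, crops included, and the job is handed in when it is done.

```bash
mkdir -p pics
python3 - <<'E'
from workcell import bot
import cv2
for n in ("scene","top"):
    im=bot.grab_frame(n); cv2.imwrite(f"pics/{n}0.png",im[:,:,::-1]); c=bot.calibration(n); print(n,c)
print(bot.grip_depth,bot.current_clock(),bot.current_orientation())
E
```

```text
scene {'fovy': 45.93863213869228, 'cx': 310.3480506940469, 'cy': 239.61207046212695, 'R': array([[-0.86558217, -0.50066038, -0.01032892],
       [-0.2995603 ,  0.53421245, -0.79049395],
       [ 0.40128684, -0.68114334, -0.61238275]]), 't': array([ 477.16711052,  191.79813684, 1400.93127306])}
top {'fovy': 42.681063886885084, 'cx': 320.59390881846195, 'cy': 226.11626190629366, 'R': array([[ 0.17878551, -0.98384885, -0.00878518],
       [-0.87270293, -0.15445212, -0.4631783 ],
       [ 0.45434055,  0.09047643, -0.88622158]]), 't': array([ -59.01049336,  493.81275379, 1838.08347184])}
18.700000000000003 0.1 [[ 9.39428243e-01  3.42745452e-01 -3.61474801e-04]
 [ 3.42745498e-01 -9.39426356e-01  1.90899086e-03]
 [ 3.14718979e-04 -1.91725379e-03 -9.99998113e-01]]
```

View pics/top0.png

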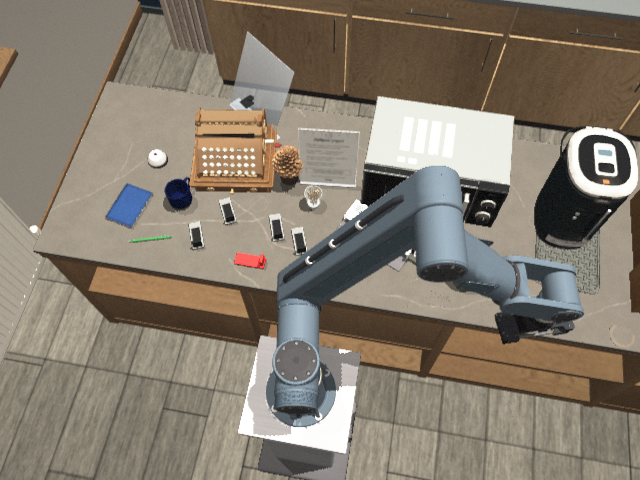

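View pics/scene0.png

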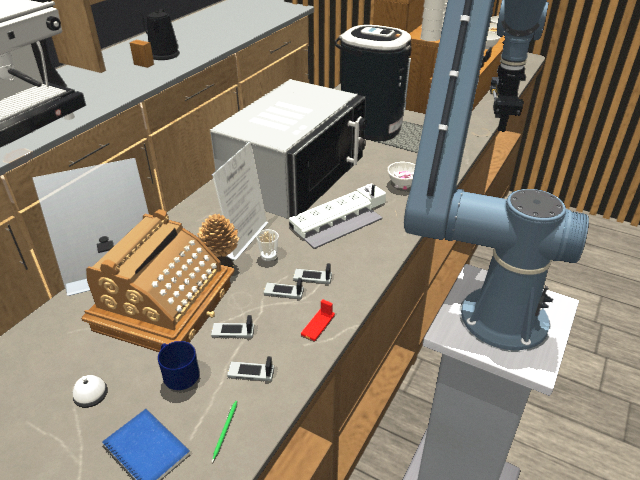

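The scene shows four grey batteries at about (250,370), (232,330), (283,291) and (312,275), each with its tab to the right. The red look-alike is at (318,320), the dock at (337,210) with its lever near (373,190), and the sweets at (401,176). In the top view the batteries are at (196,236), (228,212), (277,228) and (299,240), and the arm hides the dock.

```bash
cat > h.py <<'E'
from workcell import bot
import numpy as np, cv2
def ray(c,uv):
    f=240/np.tan(np.radians(c["fovy"]/2)); d=c["R"].T@np.array([(uv[0]-c["cx"])/f,(uv[1]-c["cy"])/f,1.])
    return -c["R"].T@c["t"], d
def plane(c,uv,z):
    o,d=ray(c,uv); return o+d*(z-o[2])/d[2]
def pix(c,X):
    f=240/np.tan(np.radians(c["fovy"]/2)); p=c["R"]@np.asarray(X,float)+c["t"]; return np.array([c["cx"]+f*p[0]/p[2],c["cy"]+f*p[1]/p[2]])
def rot(a): # tool down, tool y axis (closing line) at world angle a degrees
    a=np.radians(a); y=np.array([np.cos(a),np.sin(a),0]); z=np.array([0,0,-1.]); return np.column_stack([np.cross(y,z),y,z])
def shot(cam,name):
    c=bot.calibration(cam); im=bot.grab_frame(cam)[:,:,::-1].copy(); cv2.imwrite(f"pics/{name}.png",im); return c,im
E
python3 - <<'E'
from h import *
c=bot.calibration("scene"); np.set_printoptions(precision=0,suppress=True)
for n,uv,z in [("b",(240,371),10),("b",(225,330),10),("b",(276,291),10),("b",(306,275),10),("dockL",(297,232),0),("dockR front",(380,204),34),("apronL",(312,246),6),("apronR",(381,217),6),("post",(373,190),72),("bowl",(401,182),20),("glass",(268,258),0),("mug",(180,385),0)]: print(n,plane(c,uv,z))
c=bot.calibration("top")
for uv in [(196,236),(228,212),(277,228),(299,240)]: print(plane(c,uv,10))
w=bot.calibration("wrist"); print(w); R=bot.current_orientation(); print("cam in tool",R.T@(-w["R"].T@w["t"]-bot.current_tcp_pos()), w["R"]@R)
E
python3 -c "
import cv2;i=cv2.imread('pics/scene0.png');cv2.imwrite('pics/c1.png',cv2.resize(i[150:270,270:430],None,fx=5,fy=5,interpolation=2))"
```

```text
b [464. 465.  10.]
b [568. 381.  10.]
b [535. 206.  10.]
b [499. 113.  10.]
dockL [626. -50.   0.]
dockR front [ 454. -259.   34.]
apronL [550.  -7.   6.]
apronR [ 437. -235.    6.]
post [ 483. -266.   72.]
bowl [ 455. -429.   20.]
glass [635.  94.   0.]
mug [562. 556.   0.]
[443. 447.  10.]
[552. 364.  10.]
[521. 185.  10.]
[489. 102.  10.]
{'fovy': 59.78024245569443, 'cx': 320.3734558620807, 'cy': 230.76895427457163, 'R': array([[ 0., -1., -0.],
       [-1., -0.,  0.],
       [-0., -0., -1.]]), 't': array([-624.,  -33.,  391.])}
cam in tool [  79.    0. -162.] [[-0.  1.  0.]
 [-1. -0. -0.]
 [-0. -0.  1.]]
```

View pics/c1.png

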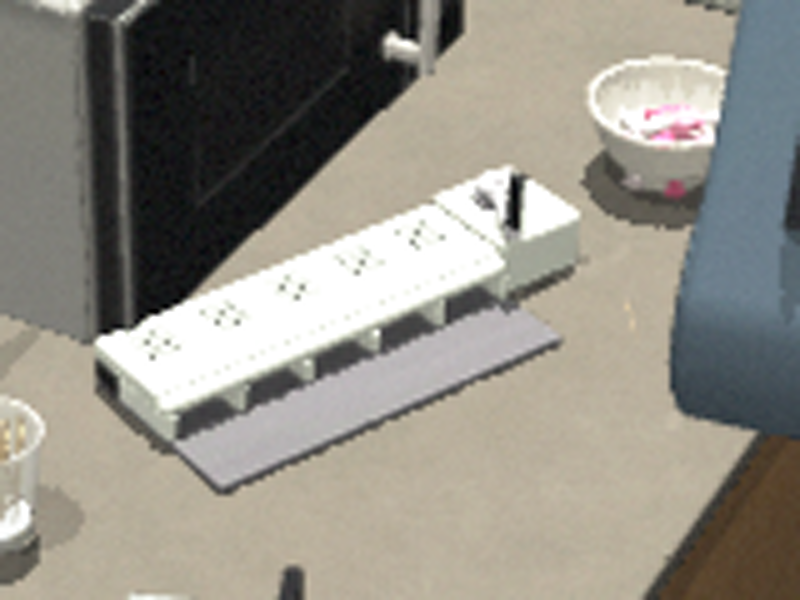

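The crop shows the dock's five bays facing the robot at about -26° yaw, with the apron in front. The lever post stands on the control box at the right end and the bowl is beyond it. Next I look straight down with the wrist camera.

Run:
```python
from h import *
bot.reach([421,-130,300],rot(-90)); bot.dwell(.3); c,im=shot("wrist","dock"); np.save("cd.npy",c,allow_pickle=True)
bot.reach([430,270,300],rot(-90)); bot.dwell(.3); c,im=shot("wrist","bat"); np.save("cb.npy",c,allow_pickle=True)
print(bot.current_clock())
```

```text
4.125
```

View pics/dock.png

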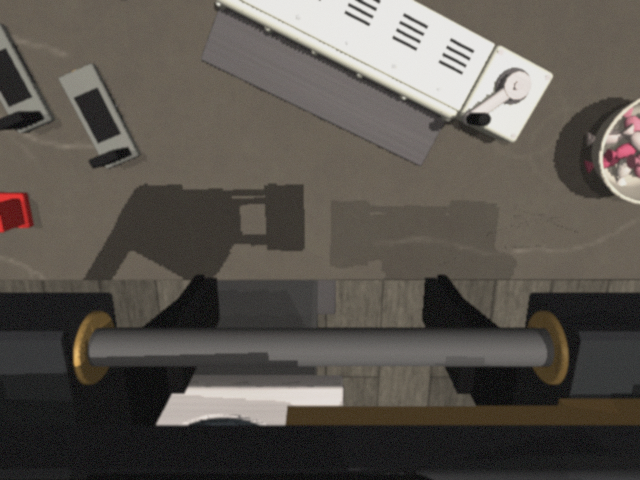

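View pics/bat.png

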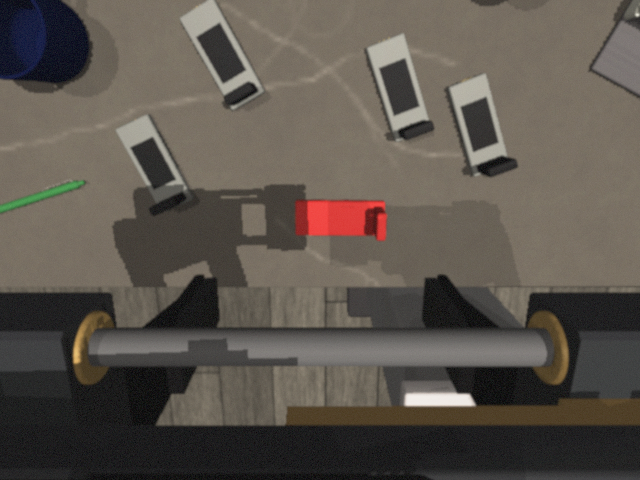

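The dock picture shows the apron's front corners at (203,60) and (421,165), the control box corners at (516,141) and (551,73), and the lever hinge near (516,85). The battery picture shows four slabs centred near (152,165), (222,53), (398,85) and (480,125). Each has its tab at the near end, so the noses point away from the robot. I'll take a better-centred dock view and fit the dock pose from that.

Run:
```python
from h import *
np.set_printoptions(precision=1,suppress=True)
bot.reach([500,-120,300],rot(-90)); bot.dwell(.3); c,im=shot("wrist","dock2"); np.save("cd2.npy",c,allow_pickle=True)
c0=np.load("cd.npy",allow_pickle=True).item()
D=np.array([[-60,128],[-60,-128],[0,-192],[72,-192],[45,-160.5]],float); uv=[(203,60),(421,165),(516,141),(551,73),(516,85)]; z=[6,6,40,40,46]
W=np.array([plane(c0,u,h)[:2] for u,h in zip(uv,z)])
def fit(D,W):
    d=D-D.mean(0); w=W-W.mean(0); t=np.arctan2((d[:,0]*w[:,1]-d[:,1]*w[:,0]).sum(),(d*w).sum()); R=np.array([[np.cos(t),-np.sin(t)],[np.sin(t),np.cos(t)]]); o=W.mean(0)-R@D.mean(0); return np.degrees(t),o,W-(D@R.T+o)
t,o,r=fit(D,W); print(t,o);print(r)
th=np.radians(t);R=np.array([[np.cos(th),-np.sin(th)],[np.sin(th),np.cos(th)]])
for p,h in zip([(-60,128),(-60,-128),(0,-192),(72,-192),(0,-128),(72,-128),(72,128),(45,-160.5)],[6,6,40,40,40,40,34,46]): print(p,pix(c,np.r_[R@np.array(p)+o,h]))
```

```text
-24.84787196310593 [ 547.  -148.7]
[[-0.4 -3.7]
 [ 0.8  0.3]
 [ 1.3 -0.6]
 [-1.   4.8]
 [-0.7 -0.8]]
(-60, 128) [216.1 139.1]
(-60, -128) [426.2 235.5]
(0, -192) [515.7 220. ]
(72, -192) [554.7 156.9]
(0, -128) [462.6 194.6]
(72, -128) [500.  129.2]
(72, 128) [259.9   8.8]
(45, -160.5) [516. 169.]
```

View pics/dock2.png

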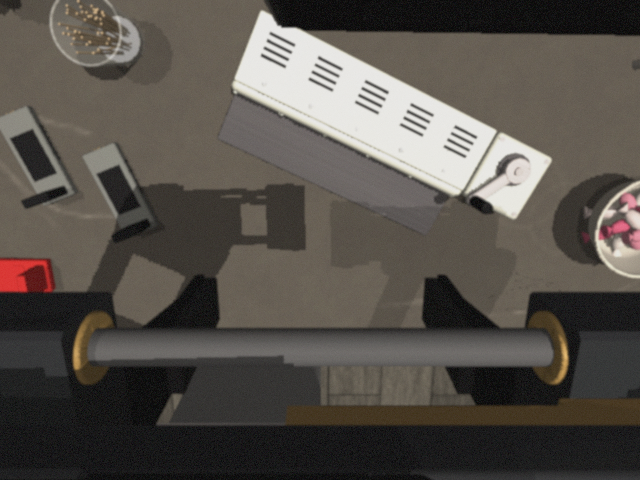

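The dock picture shows the apron corners at (219,139) and (428,235), the box corners at (516,218) and (551,157), the back-left roof corner near (264,12), and the microwave at the top edge. The residuals suggest a slight inward shrink of the image, so I'll check for lens distortion with subpixel corners.

Run:
```python
from h import *
from scipy.optimize import least_squares
np.set_printoptions(precision=2,suppress=True)
pts={"cd":("dock",[(-60,128,6,203,60),(-60,-128,6,421,165),(0,-192,40,516,141),(72,-192,40,551,73)]),
"cd2":("dock2",[(-60,128,6,219,139),(-60,-128,6,428,235),(0,-192,40,516,218),(72,-192,40,551,157),(72,128,34,264,12)])}
obs=[]
for k,(n,P) in pts.items():
    c=np.load(k+".npy",allow_pickle=True).item(); g=cv2.cvtColor(cv2.imread(f"pics/{n}.png"),cv2.COLOR_BGR2GRAY)
    q=np.array([p[3:] for p in P],np.float32).reshape(-1,1,2); q2=cv2.cornerSubPix(g,q.copy(),(4,4),(-1,-1),(3,30,.01))
    print(k,np.c_[q[:,0],q2[:,0]])
    obs+=[(c,p[:3],s) for p,s in zip(P,q2[:,0])]
def res(x,full=True):
    t=x[0]; R=np.array([[np.cos(t),-np.sin(t)],[np.sin(t),np.cos(t)]]); r=[]
    for c,p,s in obs:
        f=240/np.tan(np.radians(c["fovy"]/2)); X=np.r_[R@np.array(p[:2])+x[1:3],p[2]]; u=(pix(c,X)-[c["cx"],c["cy"]])/f
        r.append((u*(1+(x[3] if len(x)>3 else 0)*(u@u)))*f+[c["cx"],c["cy"]]-s)
    return np.ravel(r)
for x0 in ([-.43,547,-148],[-.43,547,-148,0]):
    s=least_squares(res,x0); print(np.degrees(s.x[0]),s.x,s.cost); print(s.fun.reshape(-1,2))
```

```text
cd [[203.    60.   201.27  59.43]
 [421.   165.   420.29 165.  ]
 [516.   141.   513.65 141.51]
 [551.    73.   552.86  74.66]]
cd2 [[219.   139.   217.24 137.72]
 [428.   235.   424.53 234.33]
 [516.   218.   514.57 218.8 ]
 [551.   157.   551.56 158.58]
 [264.    12.   260.89   9.57]]
-25.13012998570717 [  -0.44  547.05 -147.99] 19.670626434298274
[[-2.67 -0.66]
 [-0.2   1.06]
 [ 0.34  1.61]
 [ 2.45 -1.74]
 [-1.81  0.6 ]
 [ 0.58  1.52]
 [ 0.04  1.93]
 [ 2.27 -0.72]
 [-1.14 -1.37]]
-25.077427632805552 [  -0.44  548.32 -148.97   -0.04] 3.5672894499632255
[[-0.58 -0.13]
 [ 0.55  0.02]
 [-0.42  1.05]
 [-0.58 -0.47]
 [-0.51 -0.08]
 [ 1.35  0.38]
 [-0.45  0.7 ]
 [ 0.29 -1.18]
 [ 0.48 -0.09]]
```

Adding a barrel term (k1 ≈ -0.04) brings the residuals under about 1 px. The dock comes out at (548.3, -149.0) with yaw -25.1°. Next I set up battery segmentation.

```bash
cat >> h.py <<'E'
K1=-0.04
_ray=ray
def ray(c,uv,k=None):
    f=240/np.tan(np.radians(c["fovy"]/2)); u=np.array([uv[0]-c["cx"],uv[1]-c["cy"]])/f; v=u
    for _ in range(8): v=u/(1+K1*(v@v))
    d=c["R"].T@np.array([v[0],v[1],1.]); return -c["R"].T@c["t"], d
E
python3 - <<'E'
from h import *
im=cv2.imread("pics/bat.png"); c=np.load("cb.npy",allow_pickle=True).item()
for n,p in dict(nose=(142,126),sideface=(400,45),noseshadow=(0,0),counter=(300,100),counter2=(90,120),shadow=(180,220),label=(155,160),tab=(166,204),tab2=(240,95)).items(): print(n,im[p[1],p[0]],cv2.cvtColor(im[p[1]:p[1]+1,p[0]:p[0]+1],cv2.COLOR_BGR2HSV)[0,0])
for uv in [(152,160),(222,53),(398,85),(480,125)]: print(plane(c,uv,10).round())
g=im.astype(int); m=((g.min(2)>125)).astype(np.uint8)
n,l,s,ce=cv2.connectedComponentsWithStats(m)
print([(s[i],ce[i].round()) for i in range(1,n) if s[i,4]>200])
E
```

```text
nose [157 167 170] [ 23  20 170]
sideface [171 183 187] [ 23  22 187]
noseshadow [36 24 15] [107 149  36]
counter [ 97 110 119] [ 18  47 119]
counter2 [104 115 124] [ 17  41 124]
shadow [56 62 65] [20 35 65]
label [35 40 41] [25 37 41]
tab [27 25 28] [160  27  28]
tab2 [52 52 54] [ 0  9 54]
[456. 452.  10.]
[563. 369.  10.]
[532. 190.  10.]
[492. 101.  10.]
[(array([ 180,    0,   83,   95, 1978], dtype=int32), array([216.,  42.])), (array([ 367,   33,   62,   98, 1989], dtype=int32), array([397.,  78.])), (array([ 450,   74,   57,   92, 1810], dtype=int32), array([477., 115.])), (array([ 116,  115,   68,   70, 1245], dtype=int32), array([144., 143.])), (array([404, 392,  71,  15, 927], dtype=int32), array([437., 399.]))]
```

```bash
cat >> h.py <<'E'
TH=np.radians(-25.08); DO=np.array([548.3,-149.0]); DR=np.array([[np.cos(TH),-np.sin(TH)],[np.sin(TH),np.cos(TH)]])
def dock(x,y,z): return np.r_[DR@np.array([x,y])+DO,z]
def measure(xb,yb,name,dx=45,h=240):
    bot.reach([xb-dx-79,yb,h],rot(-90)); bot.dwell(.3); c,im=shot("wrist",name)
    m=(im.min(2)>125).astype(np.uint8); m[275:]=0
    best=None
    for ct in cv2.findContours(m,cv2.RETR_EXTERNAL,cv2.CHAIN_APPROX_NONE)[0]:
        if cv2.contourArea(ct)<400: continue
        W=np.array([plane(c,p[0],10)[:2] for p in ct],np.float32); (ce,(w,l),_)=cv2.minAreaRect(W)
        ce=np.array(ce); d=np.hypot(*(ce-[xb,yb]))
        if best is None or d<best[0]: best=(d,cv2.boxPoints(cv2.minAreaRect(W)),W)
    B=best[1]; e=[B[1]-B[0],B[2]-B[1]]; e.sort(key=np.linalg.norm); w,l=map(np.linalg.norm,e); ax=e[1]/l
    if ax[0]<0: ax=-ax
    nose=B.mean(0)+ax*l/2; org=nose-50*ax; tab=nose-92*ax; th=np.degrees(np.arctan2(ax[1],ax[0]))
    print("w %.1f l %.1f org %s tab %s yaw %.1f t %.1f"%(w,l,org.round(1),tab.round(1),th,bot.current_clock())); return tab,th
def F(): # force on tool in dock axes
    f=bot.current_force(); return np.r_[DR.T@f[:2],f[2]]
E
python3 - <<'E'
from h import *
measure(492,101,"b3"); measure(532,190,"b2",)
E
```

```text
w 38.6 l 92.8 org [491.3 102. ] tab [452.1  87. ] yaw 21.0 t 7.3
w 38.9 l 92.7 org [528.5 188.2] tab [489.  173.9] yaw 20.0 t 8.2
```

View pics/b3.png

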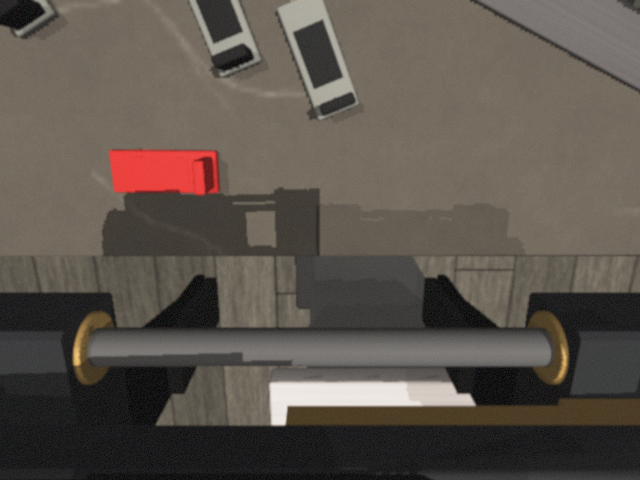

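The picture shows the target slab at about (318,58), well lit, with its tab at (335,105). The red one is well clear at (163,172). The measured size of 93 × 39 mm is plausible. Now I grasp the first battery and insert it into bay 3, in steps with force checks.

```bash
cat >> h.py <<'E'
ZG=16
def pick(tab,th):
    R=rot(th); bot.reach([*tab,130],R); bot.grip(40,40); bot.move_l([*tab,ZG],R,150); bot.grip(0,40); bot.dwell(.1)
    print("gap %.1f ff %.1f"%(bot.current_finger_gap(),bot.current_finger_force())); bot.move_l([*tab,130],R,200); print("gap lifted %.1f"%bot.current_finger_gap())
def insert(y,back=112,dy=0):
    R=rot(-25.08); z=ZG+6+1
    bot.reach(dock(-46-back,y+dy,130),R); bot.move_l(dock(-46-back,y+dy,z),R,150); bot.dwell(.2); f0=F(); print("f0",f0.round(1),"gap %.1f"%bot.current_finger_gap())
    x=-46-back
    while x<-44:
        x+=4 if x<-54 else 1
        bot.move_l(dock(x,y+dy,z),R,80); f=F()-f0
        if np.abs(f).max()>3: print("x %.1f"%x,f.round(1),"gap %.1f"%bot.current_finger_gap())
        if f[0]<-12: break
    return x
def release(lift=True):
    bot.grip(24); p=bot.current_tcp_pos(); bot.move_l([p[0],p[1],130],None,200); print("t %.1f"%bot.current_clock())
E
python3 - <<'E'
from h import *
tab,th=measure(492,101,"b3b"); pick(tab,th); print(insert(-50,70), bot.current_tcp_pos())
E
```

```text
w 38.6 l 93.1 org [491.3 101.9] tab [452.  87.] yaw 20.9 t 9.0
gap 9.9 ff 40.0
gap lifted 9.7
f0 [-0.2 -0.5 -2.1] gap 9.8
x -47.0 [-3.3 -3.   2.6] gap 9.8
x -46.0 [-5.6 -2.7  3.8] gap 9.7
x -45.0 [-6.3 -3.9  5.8] gap 9.5
x -44.0 [-7.7 -5.1  5.6] gap 9.5
-44 [ 483.45971082 -173.79602857   22.82396576]
```

```bash
cat >> h.py <<'E'
def tcpd():
    p=bot.current_tcp_pos(); return np.r_[DR.T@(p[:2]-DO),p[2]].round(2)
E
python3 - <<'E'
from h import *
print(tcpd(),F()); bot.dwell(.5); print(tcpd(),F().round(1))
R=rot(-25.08)
for x in (-42,-40): 
  bot.move_l(dock(x,-50,23),R,80); bot.dwell(.3); print(x,tcpd(),F().round(1),bot.current_finger_gap())
E
```

```text
[-48.22 -49.94  22.82] [-7.88076538 -5.63613325  3.42887707]
[-48.2  -49.95  22.84] [-8.  -4.8  5.1]
-42 [-48.24 -49.91  22.76] [-11.3  -6.1   6.1] 9.565920046117402
-40 [-48.28 -49.91  22.73] [-14.5  -7.5   8.8] 9.91898463445238
```

Run:
```python
from h import *
np.set_printoptions(precision=1,suppress=True)
bot.move_l(dock(-47.5,-50,23),None,80); release()
p=dock(-150,-50,150); bot.reach(p,rot(-25.08-90)); bot.dwell(.3); c,im=shot("wrist","home1"); np.save("ch1.npy",c,allow_pickle=True)
cv2.imwrite("pics/home1c.png",im[:280]); print(tcpd())
for q in [(-60,-50,6),(-54,-30,6),(-54,-70,6),(-42,-35,50),(0,-50,19)]: 
  X=dock(*q); print(q,pix(c,X))
```

```text
t 25.2
[-149.9  -50.   150. ]
(-60, -50, 6) [321.3  90.4]
(-54, -30, 6) [292.4  81.2]
(-54, -70, 6) [350.3  81.2]
(-42, -35, 50) [295.6  54.7]
(0, -50, 19) [321.4 -11.9]
```

View pics/home1c.png

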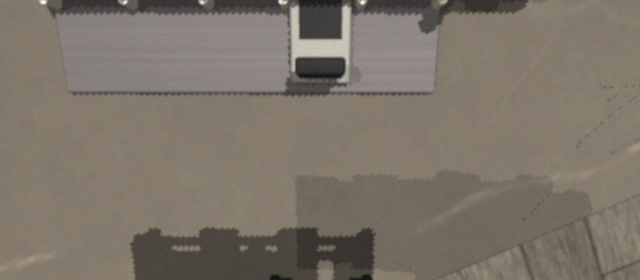

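The picture shows the battery in its bay, in line, with its rear edge at row 83 and the apron edge at row 93. I'll check the gap numerically: about 9.2 rows (6 mm) means home.

Run:
```python
from h import *
im=cv2.imread("pics/home1.png"); 
print(im[74:98,300:340].mean((1,2)).round(0)); print(im[84:98,230:270].mean((1,2)).round(0))
```

```text
[ 31.  23.  24.  39.  64.  84.  93.  91.  81.  69.  66.  72.  78.  84.
  89.  90.  88.  81.  72.  70.  82. 100. 113. 121.]
[133. 133. 134. 134. 135. 133. 127. 113.  94.  83.  93. 108. 117. 120.]
```

The gap agrees with home, and the dock sits about 1.5 mm nearer than I estimated. I'll correct that and do the second battery into bay 2.

```bash
cat >> h.py <<'E'
DO=DO-1.5*DR[:,0]
def run(xb,yb,name,y):
    tab,th=measure(xb,yb,name); pick(tab,th); x=insert(y,70); bot.dwell(.2); print(x,tcpd(),F().round(1))
    return x
E
sed -i 's/while x<-44:/while x<-40:/' h.py
python3 - <<'E'
from h import *
x=run(528.5,188.2,"b2b",0)
d=tcpd()
if -48.5<d[0]<-45: bot.move_l(dock(d[0]+.5,0,23),None,80); release()
E
```

```text
w 52.4 l 94.6 org [526.6 188. ] tab [485.5 179.5] yaw 11.6 t 28.5
gap 9.7 ff 40.0
gap lifted 9.9
f0 [-0.3  0.3 -1.6] gap 9.4
x -96.0 [-5.   0.1  3. ] gap 9.7
x -92.0 [-10.6   0.9   7.6] gap 9.5
x -88.0 [-14.7   0.4  11.5] gap 9.7
-88 [-99.35   0.87  22.66] [-14.9   1.7  10.4]
```

The nose hit a wall nose, because the mask merged with something (w 52 mm) and the grasp was off-centre. I'll set the battery down in the open, find the cause and measure again.

Run:
```python
from h import *
bot.move_l(dock(-112,0,24),None,100); bot.move_l(dock(-112,0,80),None,150)
R=rot(20); bot.reach([470,120,80],R); bot.move_l([470,120,ZG+.5],R,100); release()
im=cv2.imread("pics/b2b.png"); m=(im.min(2)>125); v=im.copy(); v[m]=(0,255,0); cv2.imwrite("pics/b2bm.png",np.hstack([im[:280,:400],v[:280,:400]]))
```

```text
t 41.1
```

View pics/b2bm.png

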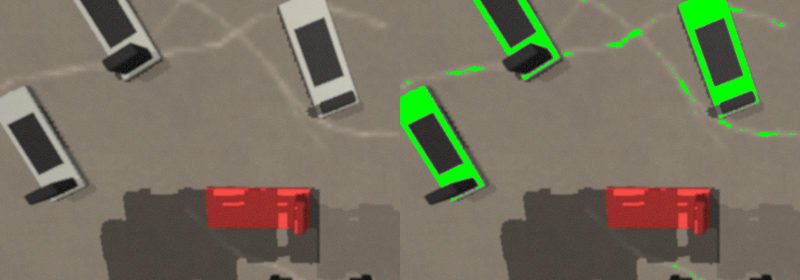

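A pale marble vein merged into the mask. I'll raise the threshold, open the mask morphologically, demand a plausible width, and centre the battery better.

```bash
sed -i 's/im.min(2)>125).astype(np.uint8); m\[275:\]=0/im.min(2)>138).astype(np.uint8); m[270:]=0; m=cv2.morphologyEx(m,cv2.MORPH_OPEN,np.ones((5,5)))/; s/dx=45/dx=-10/' h.py
sed -i 's/ return tab,th/\n    assert 37<w<41 and 85<l<102 and best[0]<60; return tab,th/' h.py
python3 - <<'E'
from h import *
# battery origin expected ~42mm ahead of (470,120)
run(509,134,"b2c",0)
E
```

```text
w 38.7 l 88.6 org [513.3 128.2] tab [473.7 114.1] yaw 19.7 t 43.2
gap 9.8 ff 40.0
gap lifted 9.6
f0 [ 0.8 -0.7 -1.1] gap 9.4
x -45.0 [-4.5  1.2  0.2] gap 9.8
x -44.0 [-6.7  0.4  3. ] gap 9.6
x -43.0 [-7.6  0.4  3.4] gap 9.4
x -42.0 [-9.6  0.5  4.3] gap 9.8
x -41.0 [-12.   -0.3   6.9] gap 9.7
x -40.0 [-13.5  -0.3   7.4] gap 9.8
-40 [-46.7    0.12  22.67] [-12.9  -1.    7.4]
```

Same stall point as the first battery (-46.7), so it is home. I release it and do the next two into bays 1 and 0.

Run:
```python
from h import *
bot.move_l(dock(-46.4,0,23),None,80); release()
for xb,yb,n,y in ((560,367,"b1",50),(455,450,"b0",100)):
    run(xb,yb,n,y); d=tcpd()
    if not -48.2<d[0]<-45.5: print("stop"); break
    bot.move_l(dock(d[0]+.3,y,23),None,80); release()
```

```text
t 58.5
w 38.9 l 89.7 org [559.9 368.1] tab [522.9 348.3] yaw 28.1 t 60.7
gap 9.3 ff 40.0
gap lifted 9.5
f0 [ 0.  -0.  -0.1] gap 9.5
x -45.0 [-4.3 -0.2  0.6] gap 9.9
x -44.0 [-6.1 -0.2  1.1] gap 9.4
x -43.0 [-6.6 -0.5  3.6] gap 9.7
x -42.0 [-9.1  0.2  3.7] gap 9.5
x -41.0 [-10.4   0.2   5.9] gap 9.7
x -40.0 [-12.   -0.3   7.9] gap 9.4
-40 [-46.71  49.97  22.64] [-11.4  -0.    7.4]
t 76.8
w 38.6 l 88.4 org [450.1 449.1] tab [411.6 432.4] yaw 23.5 t 79.2
gap 9.5 ff 40.0
gap lifted 9.8
f0 [-0.6  0.3 -0.6] gap 9.3
x -45.0 [-4.  -0.4  0.7] gap 9.5
x -44.0 [-4.8 -0.4  1.1] gap 9.6
x -43.0 [-7.4  0.3  3.6] gap 9.7
x -42.0 [-8.1 -0.3  4.5] gap 9.6
x -41.0 [-10.8   0.7   6.3] gap 9.6
x -40.0 [-11.7   0.3   7. ] gap 9.5
-40 [-46.69  99.8   22.65] [-11.8   0.5   6.6]
t 95.4
```

Run:
```python
from h import *
bot.reach(dock(-150,0,150),rot(-25.08-90)); bot.dwell(.3); c,im=shot("wrist","home4"); s=bot.grab_frame("scene")[:,:,::-1]; t=bot.grab_frame("top")[:,:,::-1]
cv2.imwrite("pics/home4c.png",np.vstack([im[:140],np.hstack([s[100:420,90:410],t[80:400,100:420]])]))
```

```text
(no output)
```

View pics/home4c.png

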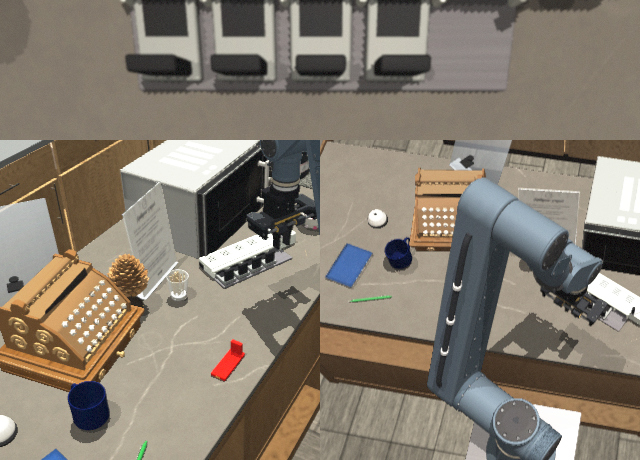

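The picture shows all four batteries at the same depth and in line, the counter clear except for the red look-alike, and the bystanders in place. Now the lever: I push the post sideways with closed fingers until it stalls at the stop.

Run:
```python
from h import *
R=rot(-25.08); bot.grip(0,20); z=61
bot.reach(dock(-3,-98,150),R); bot.move_l(dock(-3,-98,z),R,150); bot.dwell(.2); f0=F(); y=-98
while y>-180:
    y-=3; bot.move_l(dock(-3,y,z),R,60); f=F()-f0
    print(y,tcpd()[1],f.round(1))
    if f[1]>9: break
bot.dwell(.3); print(tcpd(),(F()-f0).round(1))
shot("wrist","lev"); s=bot.grab_frame("scene")[:,:,::-1]; cv2.imwrite("pics/lev_s.png",cv2.resize(s[150:270,270:430],None,fx=4,fy=4))
bot.move_l(dock(-3,-98,z),R,60); bot.move_l(dock(-3,-98,150),R,150); bot.reach(dock(-150,-40,150),rot(-25.08-90)); bot.dwell(.3)
c,im=shot("wrist","end"); bot.reach(dock(-150,-40,300),rot(-25.08-90)); bot.dwell(.3); c,im2=shot("wrist","end2"); cv2.imwrite("pics/endc.png",np.vstack([im[:150],im2[:270]])); print(bot.current_clock())
```

```text
-101 -101.27 [-0.1  0.7  0.6]
-104 -104.25 [ 0.  -0.6 -0.4]
-107 -107.19 [-0.2  0.4  0.2]
-110 -110.22 [ 0.  -0.2  0.6]
-113 -113.19 [ 0.6 -0.4 -0.5]
-116 -116.19 [-0.5 -0.4 -0.5]
-119 -119.19 [-0.9 -0.5 -0.5]
-122 -122.02 [-0.8  1.1 -0.7]
-125 -125.13 [-0.8  0.7 -0.8]
-128 -128.01 [-0.5  1.3  0.9]
-131 -131.04 [-1.3  1.5 -0.8]
-134 -134.13 [-1.5  1.9 -0.8]
-137 -137.03 [-2.4  1.  -0.3]
-140 -139.97 [-3.5  2.1 -0.3]
-143 -142.88 [-5.2  1.9  0.2]
-146 -145.83 [-4.3  1.8 -0.4]
-149 -148.9 [-4.3  2.   0.1]
-152 -151.92 [-4.6  2.4  0.2]
-155 -154.96 [-4.6  1.6 -0.4]
-158 -158.23 [-2.9  2.4 -1.5]
-161 -161.38 [-1.3  1.7 -2.6]
-164 -164.41 [ 1.   2.4 -2.1]
-167 -167.26 [ 2.   3.7 -1.2]
-170 -170.02 [ 3.3  5.1 -1.9]
-173 -170.87 [ 5.7 11.  -1. ]
[  -1.19 -170.82   61.45] [ 5.1 10.8 -1.8]
111.875
```

View pics/endc.png

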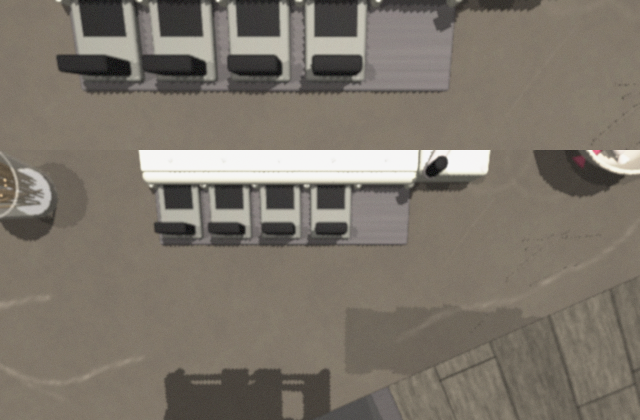

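View pics/lev_s.png

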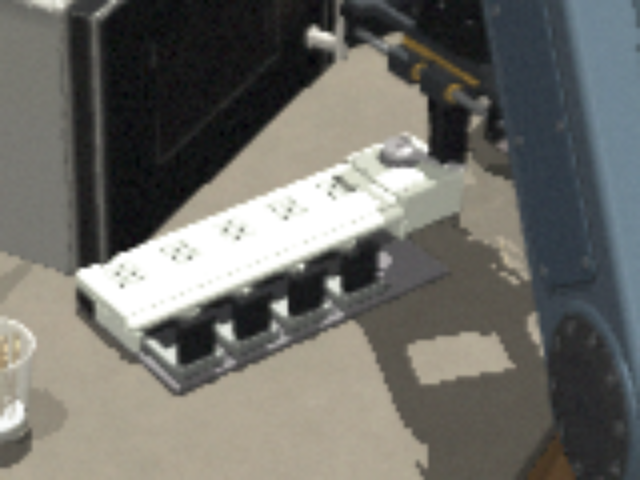

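The lever stalled at the stop after about 49 mm of travel, and the post is back at its rest position on the left of the box. The batteries are all still home and the robot is clear, so I hand in.

```bash
python3 -c "
from workcell import bot
print(bot.finish_job())"
```

```text
the job is handed in; nothing more can be done
None
```

All four batteries on the counter are home in bays 0–3. The start lever was pushed to its stop and sprang back, the glass, mug and bowl were left standing, and the job is handed in at about 112 s (no verdict was returned).

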